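# Clamp a shelf arm into the jar rack's corner with a ratchet lever

### The job

Push the loose cream shelf arm along its channel until it is fully home against the stop of the corner clamp, and then tighten the clamp's screw on it with short back-and-forth swings of the ratchet lever with the red knob, as two uprights block a full turn. Tighten until the lever pulls firm by hand, about 10 N at the red knob, and never overtighten (15 N is too much). Leave the jars of preserves where they are and let go at the end.

Things in the scene. Friction and masses are not known exactly. Their poses are not given: they have to be found in the camera images.
- clamp: the fixed corner clamp: two cream posts and a bridge (y -62 to 62, x -18 to 18 mm, top at z 85 mm) over a channel that is open to -x; origin on the table under the screw's vertical axis, x = the way the arm is pushed home, z up. Grey rails, 34 mm high, line the channel at y 26.5 to 34.5 mm either side, x -119 to 36 mm; a stop wall of that height closes it at x = 37 mm
- clamp_axis (a point): a point on the screw's axis at the lever bar's mid-height, 97 mm above the table; axes as the clamp's. Two cream uprights, 20 mm square and 106 mm high, stand at (x, y) = (63, 57) and (-63, 57) mm from the axis and block the lever's bar at both ends of its arc; fingers on the red knob pass over them
- bed: the fixed steel bed that the shelf arm slides on, 20 mm high, 52 mm wide; its frame is the clamp's (origin on the table under the screw axis). It reaches from x -177 to 38 mm
- shelf_arm: the loose shelf arm, cream steel, 0.45 kg: a flat tongue 130 x 50 x 8 mm (x, y, z) lying in the channel, with an upright tab at its rear end (-x). Origin at the centre of the tongue's underside, x towards its nose. It starts pulled back by 45 to 75 mm; the tongue passes under the bridge and the screw's foot. Fully home, its nose touches the stop and its origin is at x = -28 mm in the clamp's frame
- shelf_tab (a point): the centre of the shelf arm's upright tab (12 mm thick along x, 50 mm wide along y, 55 mm high from the bed), 30 mm above the bed (50 mm above the table), 59 mm behind the arm's origin; fully home it is at x = -87 mm in the clamp's frame. About 3 N push it along
- lever_knob (a point): the middle, 130 mm above the table, of the red upright round knob at the lever's end, 140 mm from the screw axis: 22 mm in diameter, its top at 152 mm; the flat steel bar that it stands on is 16 mm wide and ends at 103 mm above the table. y axis outwards from the screw along the lever. The knob circles level about the screw axis
- lever (a joint): ratchet lever angle, rad, -0.6 to 0.6: 0 = along the clamp's +y, rising = clockwise from above = tightening, driving the screw's foot down on the tongue. Turned back it only clicks, in steps of 0.26 rad, with little force. After 2 to 3.5 rad in all at 2 to 4 N the foot touches; then the pull across the knob rises about 1.3 N per 0.1 rad: 8 to 12 N is tight, 15 N too much. It holds when let go; felt at rest the pull may be less
- jar_red_mid (a point): the middle, 50 mm up, of a loose jar of preserves, 68 mm across and 100 mm high, dark red with a red lid
- jar_green_mid (a point): the middle, 50 mm up, of a loose jar of preserves, 68 mm across and 100 mm high, olive green with a white lid
- jar_orange_mid (a point): the middle, 50 mm up, of a loose jar of preserves, 68 mm across and 100 mm high, orange with a white lid
Things that resemble listed ones, but are neither listed nor needed, are in the scene too. What is shaped like the shelf_arm but purple or turquoise is not meant.

How it is judged:
By the outcome, as a careful person would: the job done as asked, in the order asked, and still so for the second after the job is handed in, with the robot touching nothing.
It also fails if it takes over 72 s, if anything falls off the work surface, if the arm or the gripper's body presses on something with over 40 N, if the wrist force passes 120 N, or if a joint passes its speed limit or range.

### The arm

A 6-joint arm with a two-finger parallel gripper is mounted at the origin on the work surface. World frame = base frame: x ahead of the robot, y to its left, z up, the work surface at z = 0. Lengths are in m, angles in rad, forces in N, time in s.
With the tool pointing down it reaches from about 0.275 to 0.725 m from the base axis. Payload 5.6 kg.
Tool frame: the origin (TCP) lies between the finger pads; the fingertips stand 17 mm ahead of it and the grasp point (between the pads) lies 2 mm behind it; z points along the fingers, y is the direction in which the jaws open and shut (so a half turn about z gives the same grasp; the last joint's range is limited). The gripper opens to 85 mm and grips with 20 to 120 N. Pads are 22 mm wide; open, the fingers measure 114 mm over their backs; the gripper's body (76 mm by 85 mm) begins 54 mm behind the grasp point. The pads swing forward as they close: fully open they stand 13 mm farther back than shut.
Start: joints at [-0.969, 0.255, 0.108, 0, -1.424, -0.285], TCP at [0.171, -0.523, 0.248] pointing down, gripper open.
Joint ranges: [-2.95, 2.95], [-1.21, 1.97], [-1.09, 1.5], [-2.87, 1.71], [-2.94, -0.07], [-3.05, 3.05]. Speed limits (rad/s): [2.57, 2.57, 3.14, 3.14, 3.14, 3.14].

### API

Orientations are given as a unit quaternion [w, x, y, z].
In Python, from rig import ctrl, eyes, job gives the robot as it stands.
- The arm moves only by the tool move_arm, never from a script. Its argument "plan" is one flat list of numbers, 7 for each row, row after row: the shift along the tool's x, y, z as a fraction of full scale, then the turn, a rotation vector about the tool's x, y, z as a fraction of full scale, then the opening in per cent of the stroke, from 0 (shut) to 100 (fully open). A call has exactly 5 rows; each row shifts and turns the commanded pose from where the row before left it, along the tool's axes as they then stand; what a row does not reach is not made up. Full scale, the value 1, is 0.3 m for a shift and 0.5 rad for a turn. A row lasts 1/8 s, in which the tool goes at most 62.5 mm and 10.7 degrees, less where a joint would pass 70% of its speed; a pose out of reach is approached as far as the arm can. A call with a number of a shift or a turn outside -1 to 1 is refused whole. A call with a gripper value outside its range is refused whole. The fingers move at their own pace and stop on an object; "newtons" is the grip in N (left out, the last holds). Time passes only in rows, so rows that do not move let the fingers close, or fill a call up. It gives the time, the measured TCP pose, the force and the opening at its end, in the units of the state.
- ctrl.get_state(): the state, without advancing time (a new reading comes with each control period).
- eyes.grab_frame(name): name is "scene" or "top" or "wrist"; returns the picture (420x560x3 uint8, red, green, blue); there is no depth.
- eyes.calibration(name): a dict with "intrinsics" (3x3 intrinsics, pixels), "k1" (the pictures are not rectified: a ray, as slopes to the right and down, at radius r is drawn at 1 + k1 r^2 times it, then the intrinsics apply), "extrinsics" (4x4, takes a point from camera to world coordinates). Camera axes: x right, y down, z forward; pixel columns grow to the right and rows downward; lengths in m; the calibration is good to about 2 mm. A picture is of the moment at which its call begins: read the wrist's pose just before it. calibration takes no time and is no camera call; for the wrist camera it gives the pose at the moment of the call.
- job.job_done(): hands the job in, once; it reports no verdict.
The state is a dict: "clock": time; "joint_positions": joint angles; "qvel": joint speeds; "joint_torque": joint torques, N m; "position": TCP position; "orientation": TCP orientation; "ft_force": force on the tool from outside, world axes, zero at the start; "wrist_torque": the same for the moment, N m; "finger_gap": opening from 0.0 (shut) to 1.0 (fully open).
Only numpy, scipy, OpenCV 4.12 (cv2) and the standard library are available. Lean on these libraries where they do the work, as an engineer would, in place of code of your own. Each camera call takes 0.05 s, during which the arm holds its last target. There are 200 camera calls.

## Working session

There is one attempt and no reset: what is moved stays moved. The work goes in short steps, Python scripts to look and compute and a tool call to move; the robot and the scene stay as the last step left them, time stands still between calls to the robot, and variables do not carry over. Pictures are saved under pics/ and viewed, about 8 in all and at most 12, crops included, and the job is handed in when it is done.

Besides the shell and the picture viewer there is one more tool, called after "Call:" in YAML: its name, and indented under it one key for each argument. move_arm: Moves the arm, as the interface text tells. Its arguments: {"type":"object","properties":{"plan":{"type":"array","items":{"type":"number"}},"newtons":{"type":"number"}},"required":["plan"]}

```bash
mkdir -p pics; ls
python3 - <<'E'
from rig import ctrl,eyes,job
import cv2,numpy as np
for n in("scene","top"):
    f=eyes.grab_frame(n); cv2.imwrite(f"pics/{n}0.png",cv2.resize(f[:,:,::-1],(800,600),interpolation=cv2.INTER_CUBIC))
    cv2.imwrite(f"pics/{n}0raw.png",f[:,:,::-1])
    c=eyes.calibration(n);print(n,c)
s=ctrl.get_state();print(s)
E
```

```text
pics
scene {'intrinsics': array([[425.99820999,   0.        , 277.61535121],
       [  0.        , 425.99820999, 204.02009735],
       [  0.        ,   0.        ,   1.        ]]), 'k1': -0.09889841878327184, 'extrinsics': array([[ 0.42650168,  0.79023077, -0.44003596,  0.99170255],
       [ 0.90443197, -0.36724766,  0.21709897, -0.23529832],
       [ 0.00995611, -0.49057566, -0.87134172,  1.08920729],
       [ 0.        ,  0.        ,  0.        ,  1.        ]])}
top {'intrinsics': array([[408.30897763,   0.        , 279.97690443],
       [  0.        , 408.30897763, 206.18084022],
       [  0.        ,   0.        ,   1.        ]]), 'k1': -0.004640452777131203, 'extrinsics': array([[ 0.01878684, -0.98457889,  0.17392947,  0.34003965],
       [-0.99948214, -0.01394862,  0.0289979 , -0.01853566],
       [-0.02612465, -0.17438418, -0.98433107,  0.97067709],
       [ 0.        ,  0.        ,  0.        ,  1.        ]])}
{'clock': 0.1, 'joint_positions': array([-9.69406622e-01,  2.55674738e-01,  1.07093050e-01, -3.76586730e-04,
       -1.42392331e+00, -2.84639353e-01]), 'qvel': array([-0.00042414, -0.00251325,  0.0031521 , -0.00126065,  0.00011048,
        0.0003509 ]), 'joint_torque': array([-1.98954775e-03, -3.87607491e+01,  2.38473004e+01,  5.37781656e+00,
       -3.79422956e-03, -1.06798743e-05]), 'position': array([ 0.17123207, -0.52221041,  0.2474839 ]), 'orientation': array([-1.97960823e-04, -1.57686498e-01,  9.87488837e-01,  8.51697597e-04]), 'ft_force': array([-0.34436107,  0.29429495, -0.41569483]), 'wrist_torque': array([0.01962372, 0.09804608, 0.00608375]), 'finger_gap': 0.9973668031563934}
```

View pics/scene0.png

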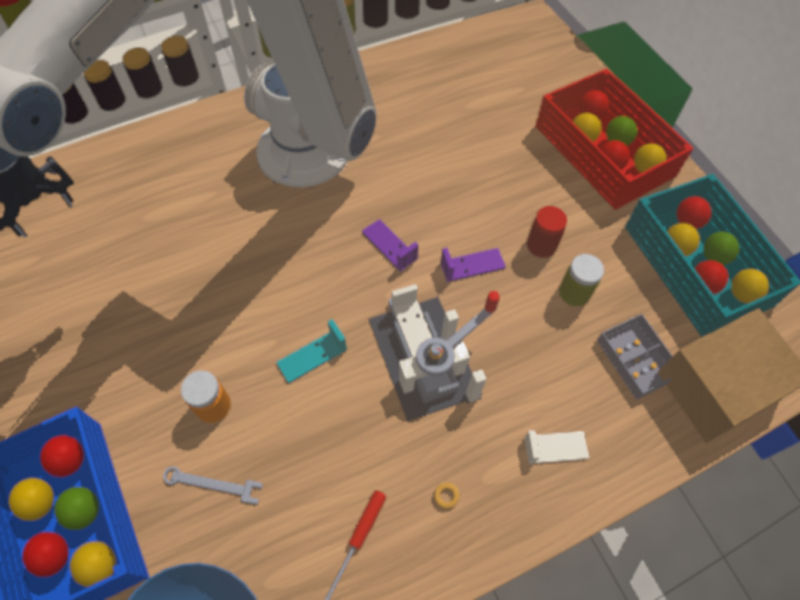

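View pics/top0.png

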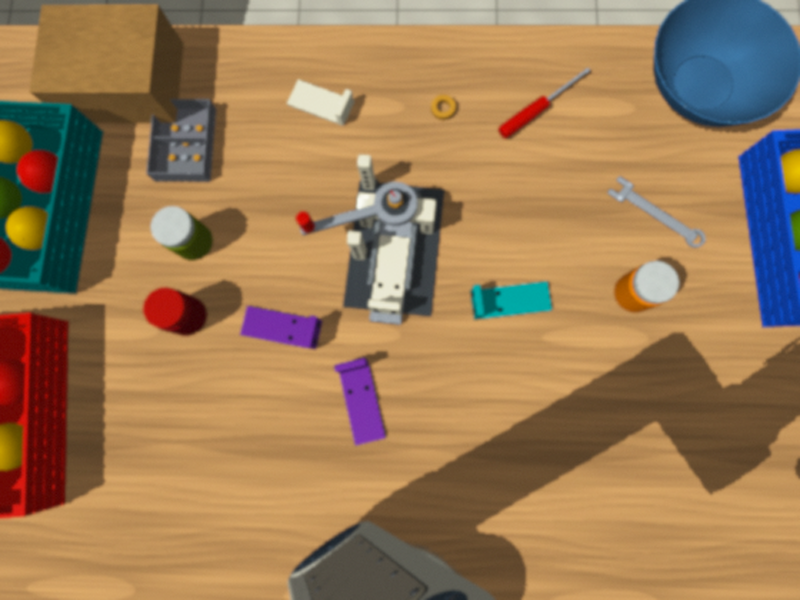

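The cream tongue in the clamp channel (top view 390,270) is the one meant. The loose cream piece at (320,100), the purple ones at (280,327) and (360,400), and the turquoise one at (510,300) are look-alikes. I'll confirm this in an enlarged crop.

Run:
```python
import cv2
f=cv2.imread("pics/top0raw.png")[100:235,195:325]  # x195-325,y100-235
cv2.imwrite("pics/c1.png",cv2.resize(f,None,fx=4.4,fy=4.4,interpolation=cv2.INTER_CUBIC))
```

```text
(no output)
```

View pics/c1.png

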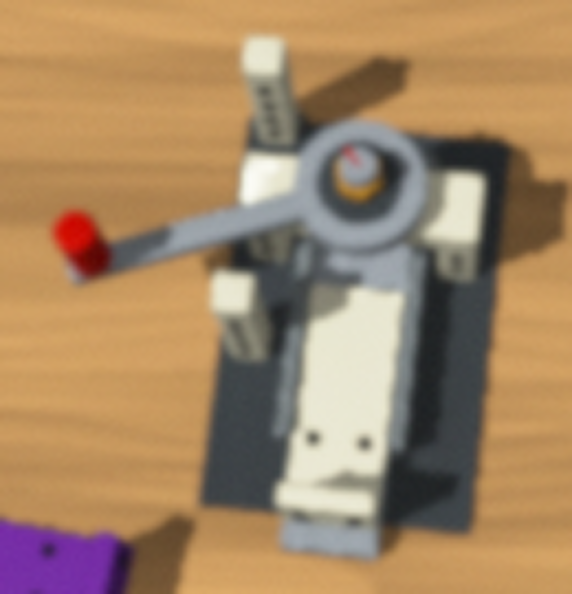

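```bash
cat > h.py <<'E'
import numpy as np,cv2
def p2w(c,px,z):
    K,k,E=c["intrinsics"],c["k1"],c["extrinsics"]
    # radial model s(1+k r^2) inverted by fixed-point
    d=np.array([(px[0]-K[0,2])/K[0,0],(px[1]-K[1,2])/K[1,1]]);s=d.copy()
    for _ in range(20): s=d/(1+k*(s@s))
    r=E[:3,:3]@np.r_[s,1];o=E[:3,3]
    return o+r*(z-o[2])/r[2]
E
python3 - <<'E'
from rig import eyes
from h import *
c=eyes.calibration("top")
P={n:p2w(c,(195+u/4.4,100+v/4.4),z) for n,u,v,z in [("knob",76,230,.152),("ring",363,184,.1),("upA",265,55,.106),("upB",233,293,.106),("tabL",277,487,.075),("tabR",380,499,.075),("br_r",485,197,.085),("railLback",280,434,.034),("railRback",400,449,.034)]}
for n in P: print(n,P[n].round(4))
A,B=P["upA"][:2],P["upB"][:2]
x=(A-B);print("len",np.hypot(*x),"yaw",np.arctan2(x[1],x[0]))
x/=np.hypot(*x);y=np.array([-x[1],x[0]]);o=(A+B)/2-.057*y
print("axis from uprights",o)
for n in P:print(n,((P[n][:2]-o)@x).round(4),((P[n][:2]-o)@y).round(4))
E
```

```text
knob [0.5974 0.1497 0.152 ]
ring [0.6395 0.0154 0.1   ]
upA [0.7058 0.0666 0.106 ]
upB [0.58   0.0789 0.106 ]
tabL [0.4874 0.0567 0.075 ]
tabR [0.482  0.0045 0.075 ]
br_r [ 0.6383 -0.0469  0.085 ]
railLback [0.5228 0.0594 0.034 ]
railRback [ 0.5155 -0.0046  0.034 ]
len 0.12635175676306062 yaw -0.09737539766016415
axis from uprights [0.63735609 0.01599199]
knob -0.0528 0.1291
ring 0.0022 -0.0004
upA 0.0632 0.057
upB -0.0632 0.057
tabL -0.1532 0.026
tabR -0.1535 -0.0266
br_r 0.007 -0.0625
railLback -0.1183 0.032
railRback -0.1192 -0.0323
```

```bash
cat >> h.py <<'E'
from scipy.spatial.transform import Rotation as Ro
O=np.array([.6374,.016]);YAW=-.0974
X=np.array([np.cos(YAW),np.sin(YAW)]);Y=np.array([-X[1],X[0]])
def cw(x,y,z): return np.r_[O+x*X+y*Y,z]
def cl(p): return np.r_[(p[:2]-O)@X,(p[:2]-O)@Y,p[2]]
def down(a): return Ro.from_matrix(np.array([[np.cos(a),np.sin(a),0],[np.sin(a),-np.cos(a),0],[0,0,-1.]]))
def q2R(q): return Ro.from_quat(np.r_[q[1:],q[0]])
def rows(p0,R0,p1,R1,n):
    w=(R0.inv()*R1).as_rotvec()/n;R=R0
    for i in range(n):
        print(np.r_[R.inv().apply((p1-p0)/n)/.3,w/.5].round(3).tolist()); R=R*Ro.from_rotvec(w)
E
python3 - <<'E'
from h import *
from rig import ctrl
s=ctrl.get_state()
rows(s["position"],q2R(s["orientation"]),cw(-.2,0,.2),down(YAW-np.pi/2),15)
E
```

```text
[-0.095, 0.099, 0.011, 0.0, 0.0, -0.154]
[-0.102, 0.092, 0.011, 0.0, 0.0, -0.154]
[-0.109, 0.083, 0.011, 0.0, 0.0, -0.154]
[-0.115, 0.075, 0.011, 0.0, 0.0, -0.154]
[-0.121, 0.066, 0.011, 0.0, 0.0, -0.154]
[-0.125, 0.056, 0.011, 0.0, 0.0, -0.154]
[-0.129, 0.046, 0.011, 0.0, 0.0, -0.154]
[-0.133, 0.036, 0.011, 0.0, 0.0, -0.154]
[-0.135, 0.026, 0.011, 0.0, 0.0, -0.154]
[-0.137, 0.016, 0.011, 0.0, 0.0, -0.154]
[-0.137, 0.005, 0.011, 0.0, 0.0, -0.154]
[-0.137, -0.006, 0.011, 0.0, 0.0, -0.154]
[-0.136, -0.016, 0.011, 0.0, 0.0, -0.154]
[-0.135, -0.027, 0.011, 0.0, 0.0, -0.154]
[-0.132, -0.037, 0.011, 0.0, 0.0, -0.154]
```

Call:
move_arm:
  plan: [-0.095,0.099,0.011,0,0,-0.154,0,-0.102,0.092,0.011,0,0,-0.154,0,-0.109,0.083,0.011,0,0,-0.154,0,-0.115,0.075,0.011,0,0,-0.154,0,-0.121,0.066,0.011,0,0,-0.154,0]
  newtons: 30

```text
clock: 0.72
position: [0.2605, -0.3354, 0.2313]
orientation: [-0.0, -0.345, 0.939, 0.0]
ft_force: [-0.3, -0.8, 0.6]
finger_gap: -0.001
```

Call:
move_arm:
  plan: [-0.125,0.056,0.011,0,0,-0.154,0,-0.129,0.046,0.011,0,0,-0.154,0,-0.133,0.036,0.011,0,0,-0.154,0,-0.135,0.026,0.011,0,0,-0.154,0,-0.137,0.016,0.011,0,0,-0.154,0]

```text
clock: 1.35
position: [0.3497, -0.1497, 0.215]
orientation: [-0.0, -0.518, 0.855, 0.0]
ft_force: [1.0, -0.5, 0.2]
finger_gap: 0.004
```

Call:
move_arm:
  plan: [-0.137,0.005,0.011,0,0,-0.154,0,-0.137,-0.006,0.011,0,0,-0.154,0,-0.136,-0.016,0.011,0,0,-0.154,0,-0.135,-0.027,0.011,0,0,-0.154,0,-0.132,-0.037,0.011,0,0,-0.154,0]

```text
clock: 1.98
position: [0.4391, 0.0357, 0.1984]
orientation: [-0.0, -0.672, 0.74, 0.0]
ft_force: [0.5, -0.1, -1.0]
finger_gap: -0.001
```

Run:
```python
from h import *
from rig import ctrl,eyes
s=ctrl.get_state();print(s["clock"],cl(s["position"]),q2R(s["orientation"]).as_matrix().round(3),s["ft_force"],s["finger_gap"],s["qvel"].round(3))
cv2.imwrite("pics/w1.png",eyes.grab_frame("wrist")[:,:,::-1])
s=ctrl.get_state();print(cl(s["position"]))
rows(s["position"],q2R(s["orientation"]),cw(-.2,0,.058),down(YAW-np.pi/2),5)
```

```text
1.975 [-0.19930011  0.00031457  0.19844547] [[-0.096 -0.995 -0.   ]
 [-0.995  0.096 -0.   ]
 [ 0.     0.    -1.   ]] [ 0.47872155 -0.12163859 -0.96718799] -0.0007971449189374373 [0.535 0.335 0.283 0.    0.051 0.08 ]
[-0.1978157   0.00346208  0.19767665]
[0.002, 0.001, 0.093, 0.0, 0.0, 0.002]
[0.002, 0.001, 0.093, 0.0, 0.0, 0.002]
[0.002, 0.001, 0.093, 0.0, 0.0, 0.002]
[0.002, 0.001, 0.093, 0.0, 0.0, 0.002]
[0.002, 0.001, 0.093, 0.0, 0.0, 0.002]
```

View pics/w1.png

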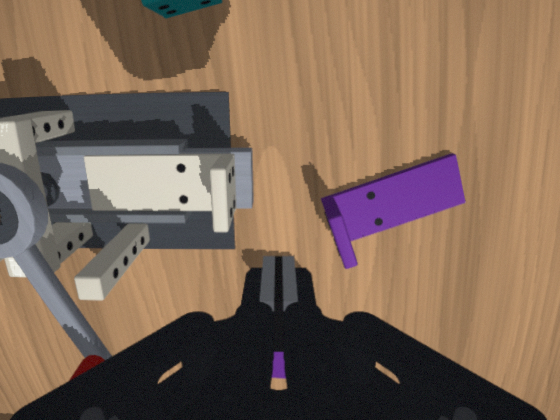

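The wrist view shows the cream tab at (222,190), with the closed fingers behind it. I'll descend now and then push along −y of the tool.

Call:
move_arm:
  plan: [0,0,0.093,0,0,0,0,0,0,0.093,0,0,0,0,0,0,0.093,0,0,0,0,0,0,0.093,0,0,0,0,0,0,0.093,0,0,0,0]

```text
clock: 2.65
position: [0.4386, 0.0343, 0.0582]
orientation: [-0.0, -0.671, 0.741, 0.0]
ft_force: [0.8, -0.1, -0.1]
finger_gap: -0.001
```

Call:
move_arm:
  plan: [0,-0.03,0,0,0,0,0,0,-0.03,0,0,0,0,0,0,-0.03,0,0,0,0,0,0,-0.03,0,0,0,0,0,0,-0.03,0,0,0,0,0]

```text
clock: 3.28
position: [0.4834, 0.0296, 0.0599]
orientation: [-0.001, -0.671, 0.741, 0.001]
ft_force: [-7.7, -0.1, 5.2]
finger_gap: -0.003
```

```bash
cat > st.py <<'E'
from h import *
from rig import ctrl
s=ctrl.get_state();f=s["ft_force"];p=cl(s["position"])
R=q2R(s["orientation"]).as_matrix();a=np.arctan2(R[1,0],R[0,0])
th=np.arctan2(p[0],p[1]);u=np.array([np.cos(th),-np.sin(th)])
fc=np.array([f[:2]@X,f[:2]@Y])
print("t",s["clock"].__round__(3),"clamp pos",p.round(4),"toolx ang-yaw",(a-YAW).round(3),"F clamp",fc.round(2),f[2].round(2),"| theta",th.round(3),"r",np.hypot(*p[:2]).round(4),"tang F",(fc@u).round(2),"gap",round(s["finger_gap"],3))
E
python3 st.py
```

```text
t 3.275 clamp pos [-0.1546 -0.0014  0.0599] toolx ang-yaw -1.573 F clamp [-7.63 -0.8 ] 5.21 | theta -1.58 r 0.1546 tang F -0.73 gap -0.003
```

Call:
move_arm:
  plan: [0,-0.025,0,0,0,0,0,0,-0.025,0,0,0,0,0,0,-0.025,0,0,0,0,0,0,-0.025,0,0,0,0,0,0,-0.02,0,0,0,0,0]

```text
clock: 3.9
position: [0.5194, 0.0262, 0.0598]
orientation: [-0.0, -0.671, 0.741, 0.0]
ft_force: [-6.0, 0.2, 4.6]
finger_gap: 0.001
```

```bash
python3 st.py
```

```text
t 3.9 clamp pos [-0.1184 -0.0014  0.0598] toolx ang-yaw -1.573 F clamp [-5.96 -0.42] 4.55 | theta -1.582 r 0.1184 tang F -0.35 gap 0.001
```

Call:
move_arm:
  plan: [0,-0.012,0,0,0,0,0,0,-0.012,0,0,0,0,0,0,-0.008,0,0,0,0,0,0,-0.006,0,0,0,0,0,0,0,0,0,0,0,0]

```text
clock: 4.53
position: [0.5308, 0.0251, 0.0595]
orientation: [-0.0, -0.671, 0.741, 0.0]
ft_force: [-4.6, -0.3, 3.0]
finger_gap: 0.002
```

```bash
python3 st.py;python3 - <<'E'
from rig import eyes
import cv2
f=eyes.grab_frame("top")[100:235,195:325,::-1]
cv2.imwrite("pics/c2.png",cv2.resize(f,None,fx=4.4,fy=4.4,interpolation=cv2.INTER_CUBIC))
E
```

```text
t 4.525 clamp pos [-0.1069 -0.0013  0.0595] toolx ang-yaw -1.573 F clamp [-4.5 -0.7] 2.99 | theta -1.583 r 0.1069 tang F -0.65 gap 0.002
```

View pics/c2.png

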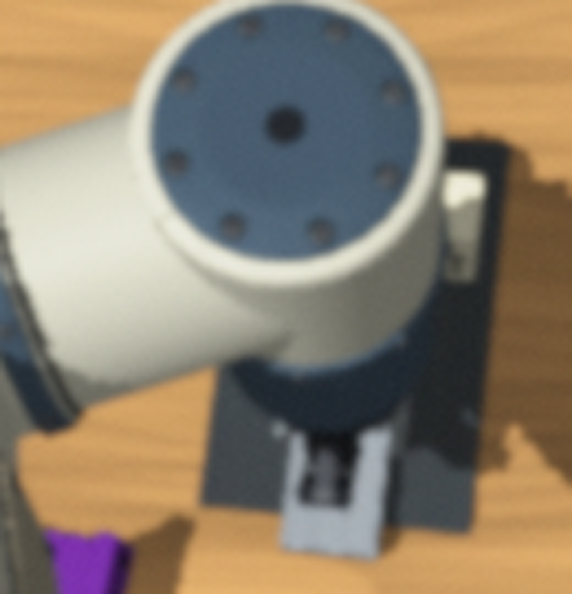

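The arm hides the clamp from the top camera, so I'll keep pushing in small steps until the force jumps.

Call:
move_arm:
  plan: [0,-0.008,0,0,0,0,0,0,-0.008,0,0,0,0,0,0,-0.006,0,0,0,0,0,0,-0.006,0,0,0,0,0,0,0,0,0,0,0,0]

```text
clock: 5.2
position: [0.5325, 0.0247, 0.0592]
orientation: [-0.005, -0.671, 0.742, 0.004]
ft_force: [-28.3, 9.6, 23.6]
finger_gap: 0.003
```

```bash
python3 st.py
```

```text
t 5.2 clamp pos [-0.1052 -0.0015  0.0592] toolx ang-yaw -1.573 F clamp [-29.11   6.8 ] 23.56 | theta -1.585 r 0.1052 tang F 7.22 gap 0.003
```

Force jumped to 29 N, so it has probably reached the stop. I'll back off and raise the tool, then check by camera.

Call:
move_arm:
  plan: [0,0.02,0,0,0,0,0,0,0.06,0,0,0,0,0,0,0.1,-0.02,0,0,0,0,0,0.1,-0.15,0,0,0,0,0,0,-0.2,0,0,0,50]

```text
clock: 5.82
position: [0.4539, 0.0326, 0.1708]
orientation: [-0.001, -0.672, 0.741, 0.0]
ft_force: [3.2, 1.6, 0.5]
finger_gap: 0.2
```

Call:
move_arm:
  plan: [0,0.13,-0.1,0,0,0,50,0,0.13,0,0,0,0,50,0,0.0,0,0,0,0,50,0,0,0,0,0,0,50,0,0,0,0,0,0,50]

```text
clock: 6.45
position: [0.3789, 0.0405, 0.2002]
orientation: [0.0, -0.671, 0.741, -0.0]
ft_force: [-0.5, -0.1, -0.2]
finger_gap: 0.502
```

```bash
python3 st.py;python3 - <<'E'
from rig import eyes
import cv2,numpy as np
f=eyes.grab_frame("top")[100:235,195:325,::-1]
w=eyes.grab_frame("wrist")[:,:,::-1]
a=cv2.resize(f,None,fx=3.11,fy=3.11,interpolation=cv2.INTER_CUBIC)
a=cv2.resize(f,(405,420),interpolation=cv2.INTER_CUBIC)
cv2.imwrite("pics/c3.png",np.hstack([a,w[:,:390]]))
E
```

```text
t 6.45 clamp pos [-0.2597 -0.0007  0.2002] toolx ang-yaw -1.573 F clamp [-0.48 -0.11] -0.24 | theta -1.574 r 0.2597 tang F -0.11 gap 0.502
```

View pics/c3.png

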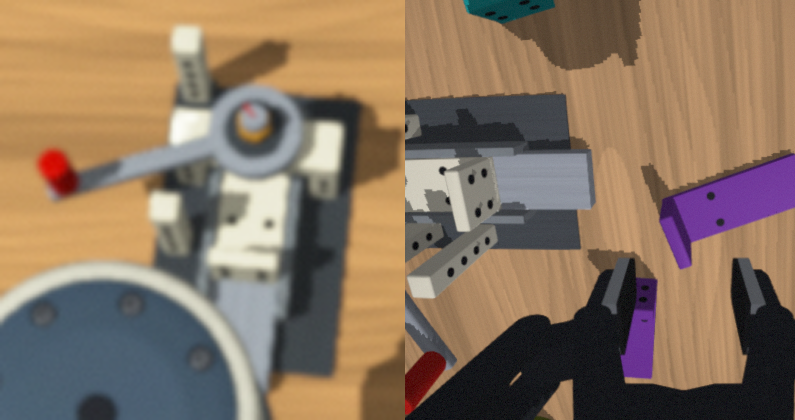

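Run:
```python
from rig import eyes
from h import *
c=eyes.calibration("top")
for u,v,z in[(208,247,.075),(279,255,.075),(243,251,.075),(252,130,.1),(57,158,.152)]:
    print(cl(p2w(c,(195+u/3.115,100+v/3.115),z)).round(4))
w=eyes.grab_frame("wrist")[90:310,0:230,::-1]
t=eyes.grab_frame("top")[160:200,240:300,::-1]
a=cv2.resize(w,None,fx=2.5,fy=2.5,interpolation=cv2.INTER_CUBIC)
t=cv2.resize(t,(800-a.shape[1],int(40/60*(800-a.shape[1]))),interpolation=cv2.INTER_CUBIC)
o=np.zeros((a.shape[0],800,3),np.uint8);o[:,:a.shape[1]]=a;o[:t.shape[0],a.shape[1]:]=t
cv2.imwrite("pics/c4.png",o)
```

```text
[-0.081   0.0264  0.075 ]
[-0.0813 -0.0255  0.075 ]
[-0.0812  0.0008  0.075 ]
[0.002  0.0032 0.1   ]
[-0.0492  0.1275  0.152 ]
```

View pics/c4.png

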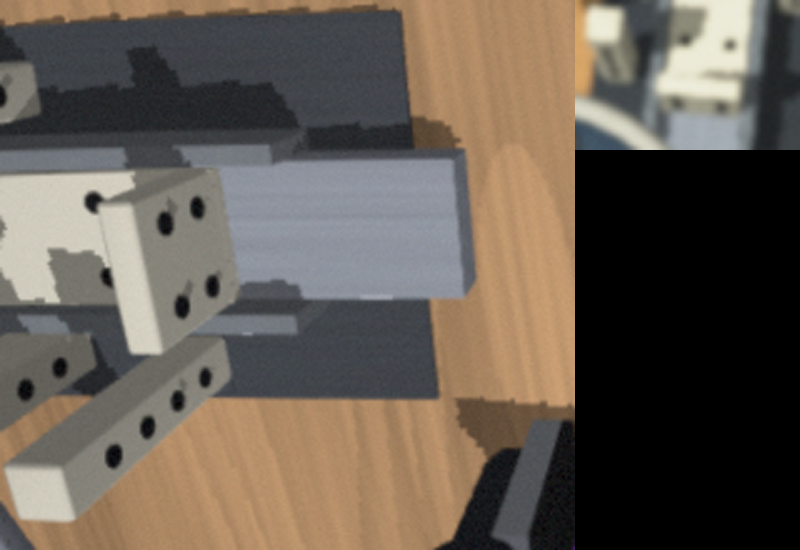

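Run:
```python
from rig import eyes
from h import *
c=eyes.calibration("wrist")
for n,u,v,z in[("tab bottom R",238,295,.02),("bed end",464,153,.02),("bed end2",466,294,.02),("rail end low",297,317,.034),("rail end up",272,147,.034),("tab top rear",162,352,.075),("tab top rear2",133,203,.075),("tab top front",129,350,.075),("tab top front2",100,205,.075)]:
    print(n,cl(p2w(c,(u/2.5,90+v/2.5),z)).round(4))
```

```text
tab bottom R [-0.0912  0.0259  0.02  ]
bed end [-0.1807 -0.0261  0.02  ]
bed end2 [-0.1772  0.0256  0.02  ]
rail end low [-0.1194  0.0292  0.034 ]
rail end up [-0.1194 -0.0315  0.034 ]
tab top rear [-0.0931  0.0251  0.075 ]
tab top rear2 [-0.0934 -0.0229  0.075 ]
tab top front [-0.0821  0.0245  0.075 ]
tab top front2 [-0.0826 -0.0224  0.075 ]
```

The shelf arm is home: its rear face is at x = -93 mm. Next is the knob.

Run:
```python
from h import *
from rig import ctrl
s=ctrl.get_state();t=-.385
rows(s["position"],q2R(s["orientation"]),cw(.1397*np.sin(t),.1397*np.cos(t),.2),down(YAW-np.pi/2-t),5)
```

```text
[-0.087, -0.138, -0.0, 0.0, -0.0, -0.155]
[-0.076, -0.145, -0.0, 0.0, -0.0, -0.155]
[-0.065, -0.15, -0.0, 0.0, -0.0, -0.155]
[-0.053, -0.155, -0.0, 0.0, -0.0, -0.155]
[-0.041, -0.158, -0.0, 0.0, -0.0, -0.155]
```

Call:
move_arm:
  plan: [-0.087,-0.138,0,0,0,-0.155,70,-0.076,-0.145,0,0,0,-0.155,70,-0.065,-0.15,0,0,0,-0.155,70,-0.053,-0.155,0,0,0,-0.155,70,-0.041,-0.158,0,0,0,-0.155,70]

```text
clock: 7.28
position: [0.5991, 0.1506, 0.1996]
orientation: [0.0, 0.802, -0.597, -0.0]
ft_force: [-0.1, 0.0, 1.4]
finger_gap: 0.702
```

Call:
move_arm:
  plan: [0,0,0,0,0,0,70,0,0,0.07,0,0,0,70,0,0,0.07,0,0,0,70,0,0,0.077,0,0,0,70,0,0,0,0,0,0,70]

```text
clock: 7.9
position: [0.596, 0.1493, 0.1333]
orientation: [0.002, 0.801, -0.598, -0.001]
ft_force: [0.2, 0.4, 0.1]
finger_gap: 0.702
```

```bash
python3 st.py;python3 - <<'E'
from rig import eyes
import cv2
cv2.imwrite("pics/w5.png",eyes.grab_frame("wrist")[:,:,::-1])
E
```

```text
t 7.9 clamp pos [-0.0542  0.1286  0.1333] toolx ang-yaw -1.186 F clamp [0.17 0.38] 0.15 | theta -0.399 r 0.1396 tang F 0.31 gap 0.702
```

View pics/w5.png

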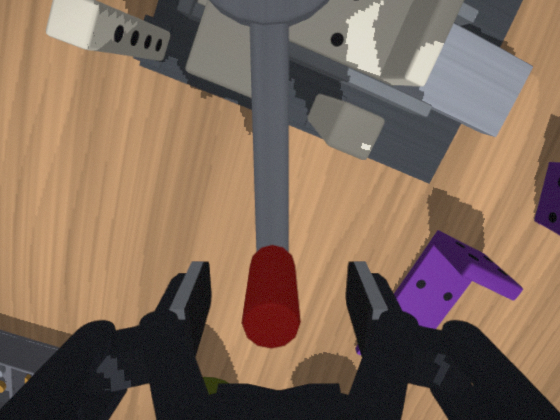

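The knob at (271,300) is nicely between the fingers, so I'll close on it.

Call:
move_arm:
  plan: [0,0,0,0,0,0,0,0,0,0,0,0,0,0,0,0,0,0,0,0,0,0,0,0,0,0,0,0,0,0,0,0,0,0,0]
  newtons: 25

```text
clock: 8.57
position: [0.5979, 0.1503, 0.1364]
orientation: [-0.001, 0.801, -0.598, 0.001]
ft_force: [-0.6, 1.2, 5.4]
finger_gap: 0.249
```

```bash
python3 st.py
```

```text
t 8.575 clamp pos [-0.0523  0.1298  0.1364] toolx ang-yaw -1.185 F clamp [-0.71  1.17] 5.39 | theta -0.383 r 0.14 tang F -0.22 gap 0.249
```

Call:
move_arm:
  plan: [0.0023,-0.0466,0,0,0,0.2,0,0.0023,-0.0466,0,0,0,0.2,0,0.0023,-0.0466,0,0,0,0.2,0,0.0023,-0.0466,0,0,0,0.2,0,0.0023,-0.0466,0,0,0,0.2,0]

```text
clock: 9.2
position: [0.667, 0.1537, 0.1364]
orientation: [0.001, -0.628, 0.779, 0.0]
ft_force: [-3.8, 2.7, 7.0]
finger_gap: 0.25
```

```bash
python3 st.py
```

```text
t 9.2 clamp pos [0.0161 0.1399 0.1364] toolx ang-yaw -1.687 F clamp [-4.05  2.32] 7.01 | theta 0.115 r 0.1408 tang F -4.29 gap 0.25
```

Call:
move_arm:
  plan: [0.0023,-0.0466,0,0,0,0.2,0,0.0023,-0.0466,0,0,0,0.2,0,0.0023,-0.0466,0,0,0,0.2,0,0.0023,-0.0466,0,0,0,0.2,0,0,0,0,0,0,0,0]

```text
clock: 9.82
position: [0.7188, 0.1313, 0.1364]
orientation: [0.002, -0.461, 0.888, 0.0]
ft_force: [-1.8, 3.1, 5.2]
finger_gap: 0.25
```

```bash
python3 st.py
```

```text
t 9.825 clamp pos [0.0698 0.1226 0.1364] toolx ang-yaw -2.087 F clamp [-2.05  2.9 ] 5.18 | theta 0.518 r 0.1411 tang F -3.22 gap 0.25
```

Call:
move_arm:
  plan: [0.0023,0.0466,0,0,0,-0.2,0,0.0023,0.0466,0,0,0,-0.2,0,0.0023,0.0466,0,0,0,-0.2,0,0.0023,0.0466,0,0,0,-0.2,0,0.0023,0.0466,0,0,0,-0.2,0]

```text
clock: 10.45
position: [0.6536, 0.1556, 0.1364]
orientation: [0.001, -0.668, 0.744, -0.001]
ft_force: [2.5, 0.7, 4.1]
finger_gap: 0.252
```

```bash
python3 st.py
```

```text
t 10.45 clamp pos [0.0025 0.1405 0.1364] toolx ang-yaw -1.581 F clamp [2.39 0.9 ] 4.12 | theta 0.018 r 0.1405 tang F 2.38 gap 0.252
```

Call:
move_arm:
  plan: [0.0023,0.0466,0,0,0,-0.2,0,0.0023,0.0466,0,0,0,-0.2,0,0.0023,0.0466,0,0,0,-0.2,0,0.0023,0.0466,0,0,0,-0.2,0,0.0023,0.0466,0,0,0,-0.2,0]

```text
clock: 11.08
position: [0.5852, 0.1455, 0.1363]
orientation: [-0.001, 0.831, -0.556, 0.001]
ft_force: [4.4, -1.9, 3.5]
finger_gap: 0.249
```

```bash
python3 st.py
```

```text
t 11.075 clamp pos [-0.0646  0.1238  0.1363] toolx ang-yaw -1.081 F clamp [ 4.57 -1.49] 3.49 | theta -0.481 r 0.1396 tang F 3.36 gap 0.249
```

Call:
move_arm:
  plan: [0.0023,-0.0466,0,0,0,0.2,0,0.0023,-0.0466,0,0,0,0.2,0,0.0023,-0.0466,0,0,0,0.2,0,0.0023,-0.0466,0,0,0,0.2,0,0.0023,-0.0466,0,0,0,0.2,0]

```text
clock: 11.7
position: [0.6533, 0.1557, 0.1364]
orientation: [0.001, -0.666, 0.746, -0.0]
ft_force: [-2.6, 1.1, 6.9]
finger_gap: 0.246
```

```bash
python3 st.py
```

```text
t 11.7 clamp pos [0.0022 0.1406 0.1364] toolx ang-yaw -1.588 F clamp [-2.68  0.88] 6.85 | theta 0.016 r 0.1406 tang F -2.69 gap 0.246
```

Call:
move_arm:
  plan: [0.0023,-0.0466,0,0,0,0.2,0,0.0023,-0.0466,0,0,0,0.2,0,0.0023,-0.0466,0,0,0,0.2,0,0.0023,-0.0466,0,0,0,0.2,0,0.0023,-0.0466,0,0,0,0.2,0]

```text
clock: 12.32
position: [0.7182, 0.1316, 0.1364]
orientation: [0.001, -0.46, 0.888, 0.0]
ft_force: [-1.7, 2.6, 6.1]
finger_gap: 0.249
```

```bash
python3 st.py
```

```text
t 12.325 clamp pos [0.0692 0.123  0.1364] toolx ang-yaw -2.087 F clamp [-1.94  2.39] 6.06 | theta 0.513 r 0.1411 tang F -2.86 gap 0.249
```

Call:
move_arm:
  plan: [0.0023,0.0466,0,0,0,-0.2,0,0.0023,0.0466,0,0,0,-0.2,0,0.0023,0.0466,0,0,0,-0.2,0,0.0023,0.0466,0,0,0,-0.2,0,0.0023,0.0466,0,0,0,-0.2,0]

```text
clock: 12.95
position: [0.6537, 0.1555, 0.1363]
orientation: [0.001, -0.668, 0.744, -0.001]
ft_force: [0.9, -0.1, 3.7]
finger_gap: 0.248
```

Call:
move_arm:
  plan: [0.0023,0.0466,0,0,0,-0.2,0,0.0023,0.0466,0,0,0,-0.2,0,0.0023,0.0466,0,0,0,-0.2,0,0.0023,0.0466,0,0,0,-0.2,0,0.0023,0.0466,0,0,0,-0.2,0]

```text
clock: 13.58
position: [0.5853, 0.1455, 0.1363]
orientation: [-0.001, 0.831, -0.556, 0.002]
ft_force: [3.4, -2.6, 2.6]
finger_gap: 0.246
```

```bash
python3 st.py
```

```text
t 13.575 clamp pos [-0.0644  0.1238  0.1363] toolx ang-yaw -1.081 F clamp [ 3.69 -2.25] 2.62 | theta -0.48 r 0.1396 tang F 2.23 gap 0.246
```

Call:
move_arm:
  plan: [0.0023,-0.0466,0,0,0,0.2,0,0.0023,-0.0466,0,0,0,0.2,0,0.0023,-0.0466,0,0,0,0.2,0,0.0023,-0.0466,0,0,0,0.2,0,0.0023,-0.0466,0,0,0,0.2,0]

```text
clock: 14.2
position: [0.6534, 0.1557, 0.1363]
orientation: [0.001, -0.666, 0.746, -0.0]
ft_force: [-2.6, 0.7, 6.5]
finger_gap: 0.249
```

```bash
python3 st.py
```

```text
t 14.2 clamp pos [0.0024 0.1406 0.1363] toolx ang-yaw -1.588 F clamp [-2.71  0.48] 6.48 | theta 0.017 r 0.1406 tang F -2.71 gap 0.249
```

Call:
move_arm:
  plan: [0.0023,-0.0466,0,0,0,0.2,0,0.0023,-0.0466,0,0,0,0.2,0,0.0023,-0.0466,0,0,0,0.2,0,0,0,0,0,0,0,0,0,0,0,0,0,0,0]

```text
clock: 14.82
position: [0.694, 0.1451, 0.1364]
orientation: [0.001, -0.548, 0.837, -0.0]
ft_force: [-0.5, 2.1, 5.6]
finger_gap: 0.249
```

```bash
python3 st.py
```

```text
t 14.825 clamp pos [0.0438 0.134  0.1364] toolx ang-yaw -1.885 F clamp [-0.75  2.06] 5.55 | theta 0.316 r 0.141 tang F -1.35 gap 0.249
```

Call:
move_arm:
  plan: [0.0012,-0.0233,0,0,0,0.1,0,0.0012,-0.0233,0,0,0,0.1,0,0.0012,-0.0233,0,0,0,0.1,0,0.0012,-0.0233,0,0,0,0.1,0,0.0012,-0.0233,0,0,0,0.1,0]

```text
clock: 15.45
position: [0.7237, 0.1276, 0.1364]
orientation: [0.002, -0.439, 0.899, 0.001]
ft_force: [-1.3, 5.3, 4.8]
finger_gap: 0.248
```

```bash
python3 st.py
```

```text
t 15.45 clamp pos [0.075  0.1195 0.1364] toolx ang-yaw -2.136 F clamp [-1.82  5.18] 4.75 | theta 0.561 r 0.1411 tang F -4.3 gap 0.248
```

Call:
move_arm:
  plan: [0.0023,0.0466,0,0,0,-0.2,0,0.0023,0.0466,0,0,0,-0.2,0,0.0023,0.0466,0,0,0,-0.2,0,0.0023,0.0466,0,0,0,-0.2,0,0.0023,0.0466,0,0,0,-0.2,0]

```text
clock: 16.08
position: [0.66, 0.1548, 0.1364]
orientation: [0.002, -0.649, 0.761, -0.0]
ft_force: [1.0, 1.6, 4.0]
finger_gap: 0.245
```

Call:
move_arm:
  plan: [0.0023,0.0466,0,0,0,-0.2,0,0.0023,0.0466,0,0,0,-0.2,0,0.0023,0.0466,0,0,0,-0.2,0,0.0023,0.0466,0,0,0,-0.2,0,0.0023,0.0466,0,0,0,-0.2,0]

```text
clock: 16.7
position: [0.591, 0.1479, 0.1363]
orientation: [-0.001, 0.817, -0.576, 0.001]
ft_force: [1.0, -0.9, 3.7]
finger_gap: 0.25
```

```bash
python3 st.py
```

```text
t 16.7 clamp pos [-0.059   0.1267  0.1363] toolx ang-yaw -1.131 F clamp [ 1.04 -0.76] 3.71 | theta -0.436 r 0.1398 tang F 0.62 gap 0.25
```

Call:
move_arm:
  plan: [0.0023,-0.0466,0,0,0,0.2,0,0.0023,-0.0466,0,0,0,0.2,0,0.0023,-0.0466,0,0,0,0.2,0,0.0012,-0.0233,0,0,0,0.1,0,0.0012,-0.0233,0,0,0,0.1,0]

```text
clock: 17.32
position: [0.6461, 0.1562, 0.1364]
orientation: [0.001, -0.685, 0.729, 0.0]
ft_force: [-1.3, 3.6, 5.8]
finger_gap: 0.249
```

```bash
python3 st.py
```

```text
t 17.325 clamp pos [-0.005   0.1404  0.1364] toolx ang-yaw -1.536 F clamp [-1.62  3.48] 5.8 | theta -0.036 r 0.1405 tang F -1.5 gap 0.249
```

Call:
move_arm:
  plan: [0.0015,-0.035,0,0,0,0.15,0,0.0015,-0.035,0,0,0,0.15,0,0.0015,-0.035,0,0,0,0.15,0,0.0015,-0.035,0,0,0,0.15,0,0.0015,-0.035,0,0,0,0.15,0]

```text
clock: 17.95
position: [0.6968, 0.1438, 0.1364]
orientation: [0.002, -0.537, 0.844, 0.001]
ft_force: [-2.5, 5.4, 6.7]
finger_gap: 0.25
```

```bash
python3 st.py
```

```text
t 17.95 clamp pos [0.0466 0.133  0.1364] toolx ang-yaw -1.911 F clamp [-3.06  5.18] 6.67 | theta 0.337 r 0.1409 tang F -4.6 gap 0.25
```

Call:
move_arm:
  plan: [0.0012,-0.0233,0,0,0,0.1,0,0.0012,-0.0233,0,0,0,0.1,0,0.0012,-0.0233,0,0,0,0.1,0,0.0012,-0.0233,0,0,0,0.1,0,0,0,0,0,0,0,0]

```text
clock: 18.58
position: [0.7208, 0.1297, 0.1364]
orientation: [0.003, -0.451, 0.893, 0.001]
ft_force: [-0.2, 7.8, 4.4]
finger_gap: 0.249
```

```bash
python3 st.py
```

```text
t 18.575 clamp pos [0.0719 0.1213 0.1364] toolx ang-yaw -2.109 F clamp [-0.98  7.74] 4.4 | theta 0.535 r 0.141 tang F -4.79 gap 0.249
```

Call:
move_arm:
  plan: [0.0,0.0466,0,0,0,-0.2,0,0.0,0.0466,0,0,0,-0.2,0,0.0023,0.0466,0,0,0,-0.2,0,0.0023,0.0466,0,0,0,-0.2,0,0.0023,0.0466,0,0,0,-0.2,0]

```text
clock: 19.2
position: [0.6568, 0.1553, 0.1364]
orientation: [0.002, -0.659, 0.752, -0.0]
ft_force: [0.9, 2.4, 4.6]
finger_gap: 0.251
```

Call:
move_arm:
  plan: [0.0023,0.0466,0,0,0,-0.2,0,0.0023,0.0466,0,0,0,-0.2,0,0.0023,0.0466,0,0,0,-0.2,0,0.0023,0.0466,0,0,0,-0.2,0,0.0023,0.0466,0,0,0,-0.2,0]

```text
clock: 19.82
position: [0.588, 0.1467, 0.1364]
orientation: [-0.001, 0.824, -0.566, 0.001]
ft_force: [1.9, 0.4, 3.5]
finger_gap: 0.246
```

```bash
python3 st.py
```

```text
t 19.825 clamp pos [-0.0619  0.1253  0.1364] toolx ang-yaw -1.106 F clamp [1.88 0.59] 3.53 | theta -0.459 r 0.1397 tang F 1.95 gap 0.246
```

Call:
move_arm:
  plan: [0.0012,-0.0233,0,0,0,0.1,0,0.0012,-0.0233,0,0,0,0.1,0,0.0012,-0.0233,0,0,0,0.1,0,0.0012,-0.0233,0,0,0,0.1,0,0.0012,-0.0233,0,0,0,0.1,0]

```text
clock: 20.45
position: [0.6213, 0.1552, 0.1363]
orientation: [-0.001, 0.746, -0.666, -0.001]
ft_force: [-5.8, 4.6, 8.3]
finger_gap: 0.247
```

```bash
python3 st.py
```

```text
t 20.45 clamp pos [-0.0296  0.137   0.1363] toolx ang-yaw -1.36 F clamp [-6.26  3.98] 8.25 | theta -0.213 r 0.1402 tang F -5.28 gap 0.247
```

Call:
move_arm:
  plan: [0.0004,-0.0187,0,0,0,0.08,0,0.0004,-0.0187,0,0,0,0.08,0,0.0004,-0.0187,0,0,0,0.08,0,0.0004,-0.0187,0,0,0,0.08,0,0.0004,-0.0187,0,0,0,0.08,0]

```text
clock: 21.08
position: [0.6488, 0.156, 0.1364]
orientation: [0.001, -0.676, 0.737, 0.001]
ft_force: [-7.5, 4.8, 7.9]
finger_gap: 0.251
```

```bash
python3 st.py
```

```text
t 21.075 clamp pos [-0.0023  0.1405  0.1364] toolx ang-yaw -1.56 F clamp [-7.95  4.08] 7.94 | theta -0.016 r 0.1405 tang F -7.89 gap 0.251
```

Call:
move_arm:
  plan: [0.0002,-0.014,0,0,0,0.06,0,0.0002,-0.014,0,0,0,0.06,0,0.0002,-0.014,0,0,0,0.06,0,0.0002,-0.014,0,0,0,0.06,0,0.0002,-0.014,0,0,0,0.06,0]

```text
clock: 21.7
position: [0.6692, 0.1531, 0.1364]
orientation: [0.001, -0.619, 0.785, 0.001]
ft_force: [-8.0, 6.8, 9.0]
finger_gap: 0.248
```

```bash
python3 st.py
```

```text
t 21.7 clamp pos [0.0183 0.1395 0.1364] toolx ang-yaw -1.709 F clamp [-8.64  5.94] 8.95 | theta 0.131 r 0.1407 tang F -9.34 gap 0.248
```

Call:
move_arm:
  plan: [0.0002,-0.01,0,0,0,0.04,0,0.0002,-0.01,0,0,0,0.04,0,0.0002,-0.01,0,0,0,0.04,0,0,0,0,0,0,0,0,0,0,0,0,0,0,0]

```text
clock: 22.32
position: [0.6795, 0.1504, 0.1364]
orientation: [0.002, -0.595, 0.804, 0.001]
ft_force: [-1.3, 6.3, 6.0]
finger_gap: 0.251
```

```bash
python3 st.py
```

```text
t 22.325 clamp pos [0.0288 0.1378 0.1364] toolx ang-yaw -1.769 F clamp [-1.93  6.12] 5.99 | theta 0.206 r 0.1408 tang F -3.14 gap 0.251
```

Pull at the knob was 9.3 N while turning at θ = 0.13. With the measured slope that gives about 10 N at 0.206, so I'll release and retreat.

Call:
move_arm:
  plan: [0,0,0,0,0,0,70,0,0,0,0,0,0,70,0,0,0,0,0,0,70,0,0,-0.08,0,0,0,70,0,0,-0.12,0,0,0,70]

```text
clock: 22.95
position: [0.6781, 0.1477, 0.1942]
orientation: [-0.002, -0.595, 0.804, 0.0]
ft_force: [1.3, 0.7, 0.1]
finger_gap: 0.7
```

Call:
move_arm:
  plan: [0,0,-0.15,0,0,0,70,0,0.15,0,0,0,0,70,0,0.18,0,0,0,0,70,0,0.18,0,0,0,0,70,0,0.18,0,0,0,0,70]

```text
clock: 23.58
position: [0.4792, 0.2087, 0.24]
orientation: [-0.0, -0.595, 0.804, -0.0]
ft_force: [-0.8, 1.4, 0.3]
finger_gap: 0.701
```

Call:
move_arm:
  plan: [-0.1,0.1,0,0,0,0,70,-0.1,0.1,0,0,0,0,70,0,0,0,0,0,0,70,0,0,0,0,0,0,70,0,0,0,0,0,0,70]

```text
clock: 24.2
position: [0.4414, 0.2829, 0.2401]
orientation: [-0.0, -0.594, 0.804, -0.0]
ft_force: [-0.2, -0.4, -0.0]
finger_gap: 0.7
```

```bash
python3 st.py
python3 - <<'E'
from rig import eyes
import cv2
f=eyes.grab_frame("top")[70:250,80:330,::-1]
cv2.imwrite("pics/c6.png",cv2.resize(f,None,fx=3.2,fy=3.2,interpolation=cv2.INTER_CUBIC))
E
```

```text
t 24.2 clamp pos [-0.221   0.2466  0.2401] toolx ang-yaw -1.771 F clamp [-0.18 -0.41] -0.04 | theta -0.731 r 0.3311 tang F -0.41 gap 0.7
```

View pics/c6.png

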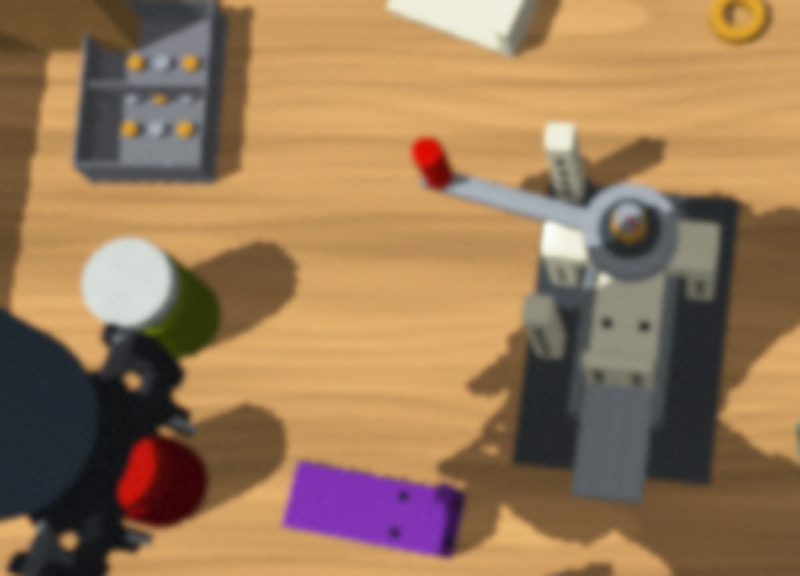

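Run:
```python
from rig import job,ctrl
print(ctrl.get_state()["qvel"].round(3)); print(job.job_done())
```

```text
[-0.001 -0.     0.002 -0.    -0.001 -0.002]
the job is handed in; nothing more can be done
None
```

The shelf arm is pushed home, the clamp screw is tightened to about 10 N at the red knob, and the gripper has let go. I handed the job in at about 24 s.

- **Push:** I pushed the cream tab along its channel with closed fingers until the force jumped to about 29 N at the stop. A wrist-camera check put the tab's rear face at x = -93 mm, exactly the home value. The coarser top-camera check put the tab's middle at about -81 mm instead of -87 mm; I trusted the wrist view, which also read the rail ends and bed end within about 4 mm of their given positions.
- **Tightening:** I made five forward swings of the lever. After the foot touched, the pull rose as described, about 1.3 N per 0.1 rad: 5.3, then 7.9, then 9.3 N while turning. I went about 0.075 rad further and stopped. That final value of about 10 N is worked out from the slope; at rest the reading was only 3 N, which the task says can happen.
- **Last check:** In the last top picture the tab was still in place by eye and the lever stood free. The green jar had not moved and the red jar was still standing, but half hidden by the gripper. The orange jar was outside that picture, and I never went near it. The gripper was open, still and about 0.2 m above the table, touching nothing.

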